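# Open a press-and-turn solvent bottle and park its cap

## Task

Open the solvent bottle that is clamped in the bench holder: push its red child-resistant cap down firmly, but not with brute force, and keep it down while you turn it anticlockwise until it is free. Then lift the cap off and set it down upright, the way it came off, inside the round grey dish, without dropping it or disturbing the other things on the table.

Things in the scene. Friction and masses are not known exactly. Their poses are not given: they have to be found in the camera images.
- bottle: White plastic bottle, orange band, 82 mm diameter, clamped in a dark steel holder (108 mm diameter, 32 mm high) screwed to the table: it cannot move. Origin at the centre of the underside at table height, z up, x towards the black mark on its shoulder. The shoulder slopes from radius 41 mm at z = 98 mm to 20 mm at z = 124 mm, where the neck (radius 16.5 mm) begins.
- neck_top (a point): Centre of the bottle's neck rim, on its axis, 152 mm above the bottle's origin. Three tabs round the neck (outer radius 21 mm, z = 145 to 149 mm) with gaps between them hold the cap's lugs.
- lock (a point): On the axis at the tabs' underside, 145 mm up. A tooth under each tab stops the cap turning anticlockwise (seen from above) until it is pushed down 1.7 to 7.5 mm. This depth differs from bottle to bottle and cannot be seen, but passing always takes about 17.5 N of push; each further mm adds 2.2 N. Push with 19 to 23 N; over 26 N on the plug damages the seal.
- plug: Grey spring-loaded sealing plug in the bottle's mouth, 25 mm in diameter, moving only up and down. Under the closed cap it touches the inside of the cap's top (166 mm above the table) and pushes it up; freed, the cap is lifted by it up to 6 mm. Its origin is an arbitrary point on the bottle's axis near table height.
- cap: Red plastic cap with 12 upright flats, 50 mm across flats, 30 mm high, about 50 g, three lugs inside its lower edge. Origin at the centre of its lower edge, z up through the closed top, x along the white line on top. It starts locked on the bottle, x along the bottle's x within 3 degrees, origin 140 mm above the table. The bottle's shoulder begins 16 mm below its lower edge.
- cap_top (a point): Centre of the cap's top face, 30 mm above the cap's origin. Turned anticlockwise about 35 degrees under push, the cap has passed the teeth; between 52 and 85 degrees its lugs stand in the gaps and it lifts straight off (aim at 70); at 88 degrees it meets a hard stop.
- dish: Round shallow grey dish, 132 mm in diameter, 0.4 kg, loose. Flat floor of 120 mm diameter, 4 mm above the table, rim 8 mm above the table. Origin at the centre of its underside.
- carton_small_a: Small brown carton, 118 x 167 x 48 mm, a bystander. Origin at the centre of its underside.
- masking_tape: Roll of masking tape lying flat, 96 mm in diameter, 25 mm high, a bystander. Origin at the centre of its underside.
- jar_pumice: Jar with a blue lid, 58 mm in diameter, 70 mm high, a bystander. Origin at the centre of its underside.
- cast: Grey plaster dental cast, 56 x 68 x 26 mm, a bystander. Origin at the centre of its underside.

How it is judged:
By the outcome, as a careful person would: the job done as asked, in the order asked, and still so for the second after the job is handed in, with the robot touching nothing.
It also fails if it takes over 61 s, if anything falls off the work surface, if the arm or the gripper's body presses on something with over 40 N, if the wrist force passes 120 N, or if a joint passes its speed limit or range.

## Robot

A 6-joint arm with a two-finger parallel gripper is mounted at the origin on a cart in front of the work surface, level with it; the furniture and walls round the work are solid. World frame = base frame: x ahead of the robot, y to its left, z up, the work surface at z = 0. Lengths are in m, angles in rad, forces in N, time in s.
With the tool pointing down it reaches from about 0.35 to 0.725 m from the base axis. Payload 6 kg.
Tool frame: the origin (TCP) lies between the finger pads; the fingertips stand 25 mm ahead of it and the grasp point (between the pads) lies 6 mm ahead of it (bot.tip_reach is the distance from the TCP to the fingertips, in m); z points along the fingers, y is the line along which they close (so a half turn about z gives the same grasp; the last joint's range is limited). The gripper opens to 85 mm and grips with 20 to 120 N. Pads are 22 mm wide; open, the fingers measure 114 mm over their backs; the gripper's body (76 mm by 85 mm) begins 54 mm behind the grasp point. The pads swing forward as they close: fully open they stand 13 mm farther back than shut.
Start: joints at [1.47, 0.04, 0.085, 0, -1.615, -0.334], TCP at [0.253, 0.544, 0.256] pointing down, gripper open.
Joint ranges: [-2.56, 2.56], [-1.29, 2.01], [-1.08, 1.49], [-3.29, 1.98], [-2.81, -0.18], [-2.99, 2.99]. Speed limits (rad/s): [2.57, 2.57, 3.01, 3.14, 3.14, 3.14].

## Interface

Orientations are given as a unit quaternion [x, y, z, w].
In Python, from bench import readout, read_camera, bot gives the robot as it stands. The module is installed in compiled form; this text tells all that it offers.
- The arm moves only by the tool play_rows, never from a script. Its arguments are lists of equal length, an entry for each row: "xyz": the shift along the world's x, y, z in m, a list of three; "turn": the turn about the world's z in rad; "gripper": the gripper's target within -1 to 1 (fully open at 1, half-way at 0, shut at -1). In form: {"xyz": [[tx, ty, tz], ...], "turn": [turn, ...], "gripper": [gripper, ...]}. A call has 1 to 8 rows; each row is the pose to reach, as a shift and turn from the pose commanded when the call began; what a row does not reach only later rows make up. A row lasts 1/12 s, in which the tool goes at most 41.7 mm and 7.16 degrees, less where a joint would pass 70% of its speed; a pose out of reach is approached as far as the arm can. A call with a gripper value outside its range is refused whole. The fingers move at their own pace and stop on an object; "force" is the grip in N (left out, the last holds). Time passes only in rows, so rows that repeat a pose let the fingers close. It gives the time, the measured TCP pose, the force, the opening and the grip force at its end, in the units of the state.
- readout.get_obs(): the state, without advancing time (a new reading comes with each control period).
- read_camera(name): name is "side" or "top" or "wrist"; returns a dict with "frame" (384x512x3 uint8, blue, green, red), "intrinsics" (3x3 intrinsics, pixels), "R" (3x3) and "t" (3): a world point X has camera coordinates R X + t. Camera axes: x right, y down, z forward; pixel columns grow to the right and rows downward; lengths in m; the calibration is good to about 2 mm. The wrist camera is an equidistant fisheye: a pixel r from the principal point sees the ray r / f radians off the axis. A picture is of the moment at which its call begins. There is no depth.
- bot.close_job(): hands the job in; it is judged then, once.
The state is a dict: "time": time; "joint_positions": joint angles; "joint_velocities": joint speeds; "tau": joint torques, N m; "tool_pos": TCP position; "ee_rot": TCP orientation; "force": force on the tool from outside, world axes, zero at the start; "torque": the same for the moment, N m; "grip_width": finger opening in m; "finger_force": force on a finger pad.
Only numpy, scipy, OpenCV 4.12 (cv2) and the standard library are available. Lean on these libraries where they do the work, as an engineer would, in place of code of your own. Each camera call takes 0.05 s, during which the arm holds its last target. There are 200 camera calls.

## Working session

There is one attempt and no reset: what is moved stays moved. The work goes in short steps, Python scripts to look and compute and a tool call to move; the robot and the scene stay as the last step left them, time stands still between calls to the robot, and variables do not carry over. Pictures are saved under pics/ and viewed, at most 11 in all, crops included, and the job is handed in when it is done.

Besides the shell and the picture viewer there is one more tool, called after ">>>" by a JSON object that holds its "method" and its "body". play_rows: Moves the arm, as the interface text tells. Its arguments: {"type":"object","properties":{"xyz":{"type":"array"},"turn":{"type":"array"},"gripper":{"type":"array"},"force":{"type":"number"}},"required":["xyz","turn","gripper"]}

```bash
mkdir -p pics
python3 - <<'E'
from bench import readout, read_camera, bot
import cv2,numpy as np,pickle
ims=[]
d={}
for n in("top","side","wrist"):
    c=read_camera(n); d[n]=c; cv2.imwrite(f"pics/{n}0.png",c["frame"])
    print(n,c["intrinsics"].round(1).tolist(),c["R"].round(3).tolist(),c["t"].round(3).tolist())
pickle.dump(d,open("c0.pkl","wb"))
o=readout.get_obs(); print({k:np.round(v,4) for k,v in o.items()}, bot.tip_reach)
cv2.imwrite("pics/both.png",cv2.resize(np.vstack([d["top"]["frame"],d["side"]["frame"]]),(400,600)))
E
```

```text
top [[394.2, 0.0, 252.9], [0.0, 394.2, 192.7], [0.0, 0.0, 1.0]] [[0.02, -1.0, -0.005], [-0.982, -0.019, -0.188], [0.188, 0.009, -0.982]] [0.112, 0.554, 1.167]
side [[460.7, 0.0, 260.3], [0.0, 460.7, 196.3], [0.0, 0.0, 1.0]] [[0.903, -0.43, 0.013], [-0.364, -0.779, -0.51], [0.229, 0.456, -0.86]] [-0.443, 0.348, 1.406]
wrist [[297.3, 0.0, 252.2], [0.0, 297.3, 195.6], [0.0, 0.0, 1.0]] [[-0.422, -0.907, 0.001], [-0.857, 0.399, 0.327], [-0.297, 0.137, -0.945]] [0.6, -0.041, 0.38]
{'time': np.float64(0.15), 'joint_positions': array([ 1.4697e+00,  4.0700e-02,  8.4100e-02, -3.0000e-04, -1.6155e+00,
       -3.3370e-01]), 'joint_velocities': array([-0.0002, -0.0015,  0.0029,  0.0033, -0.0006, -0.0009]), 'tau': array([-1.70000e-03, -3.68620e+01,  3.47695e+01,  6.93610e+00,
       -4.30000e-03, -0.00000e+00]), 'tool_pos': array([0.2526, 0.544 , 0.2555]), 'ee_rot': array([ 9.765e-01, -2.157e-01, -1.000e-04,  7.000e-04]), 'force': array([-0.5363,  0.2455,  0.4767]), 'torque': array([ 0.0362, -0.0291, -0.0695]), 'finger_force': np.float64(0.0), 'grip_width': np.float64(0.0853)} 0.025
```

View pics/top0.png

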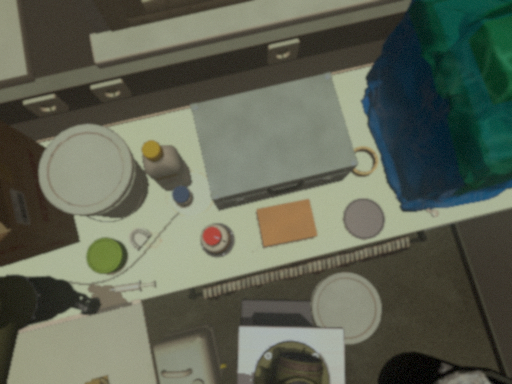

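View pics/side0.png

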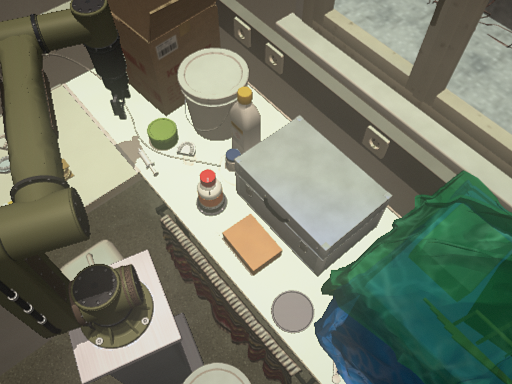

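The top view shows the bottle with its red cap at about (213,237) and the dish at (363,218). In the side view they are at (208,178) and (292,311). Next I'll measure both.

```bash
cat > h.py <<'E'
import cv2,numpy as np
def ray(c,u,v,fish=False):
    K=c["intrinsics"]; p=np.array([(u-K[0,2])/K[0,0],(v-K[1,2])/K[1,1]])
    if fish:
        r=np.hypot(*p); d=np.array([*(p/max(r,1e-9)*np.sin(r)),np.cos(r)])
    else: d=np.array([*p,1.])
    return -c["R"].T@c["t"], c["R"].T@(d/np.linalg.norm(d))
def onz(c,u,v,z,fish=False):
    o,d=ray(c,u,v,fish); return o+d*(z-o[2])/d[2]
def cross(a,b):
    (o,d),(p,e)=a,b
    s=np.linalg.lstsq(np.c_[d,-e],p-o,rcond=None)[0]
    A,B=o+s[0]*d,p+s[1]*e; return (A+B)/2,np.linalg.norm(A-B)
def redmask(im):
    h=cv2.cvtColor(im,cv2.COLOR_BGR2HSV)
    return (((h[...,0]<8)|(h[...,0]>172))&(h[...,1]>150)&(h[...,2]>70)).astype(np.uint8)
def biggest(m,near=None):
    n,l,s,c=cv2.connectedComponentsWithStats(m)
    i=1+np.argmax(s[1:,4]) if near is None else l[near[1],near[0]]
    return (l==i).astype(np.uint8),c[i],s[i]
E
python3 - <<'E'
from h import *; import pickle
d=pickle.load(open("c0.pkl","rb"))
R={}
for n in("top","side"):
    c=d[n]; m,ce,s=biggest(redmask(c["frame"])); print(n,ce,s, onz(c,*ce,.165).round(4)); R[n]=ray(c,*ce)
print(cross(R["top"],R["side"]))
for n,p in(("top",(363,218)),("side",(292,311))):
    c=d[n]; im=c["frame"].astype(int); print(im[p[1],p[0]])
    m=(np.abs(im-im[p[1],p[0]]).max(2)<22).astype(np.uint8)
    m,ce,s=biggest(cv2.morphologyEx(m,cv2.MORPH_OPEN,np.ones((3,3),np.uint8)),p)
    k=max(cv2.findContours(m,0,1)[0],key=cv2.contourArea); e=cv2.fitEllipse(k)
    print(n,ce,s,e,onz(c,*e[0],.006).round(4)); R[n]=ray(c,*e[0])
print(cross(R["top"],R["side"]))
c=d["top"]["frame"][205:270,180:250]; s=d["side"]["frame"][160:225,175:245]
w=d["wrist"]["frame"]
a=np.hstack([cv2.resize(x,(400,371),interpolation=cv2.INTER_CUBIC) for x in(c,s)])
cv2.imwrite("pics/z1.png",a)
E
```

```text
top [210.91666667 235.35555556] [204 228  16  17 180] [0.4081 0.2349 0.165 ]
side [207.13768116 175.42028986] [200 170  15  13 138] [0.4117 0.2319 0.165 ]
(array([0.41045825, 0.23512598, 0.16034074]), np.float64(0.003981046725666255))
[108 118 124]
top [363.36424832 218.55198205] [ 343  199   41   41 1337] ((363.3572998046875, 218.55950927734375), (39.56573486328125, 41.21168518066406), 131.00755310058594) [ 0.4834 -0.2284  0.006 ]
[147 155 164]
side [292.41968912 311.26338515] [ 274  293   38   38 1158] ((292.4285888671875, 311.2712707519531), (36.53544998168945, 38.49313735961914), 128.1187744140625) [ 0.4876 -0.2348  0.006 ]
(array([ 0.48736242, -0.23191093, -0.00517094]), np.float64(0.004974655872663561))
```

View pics/z1.png

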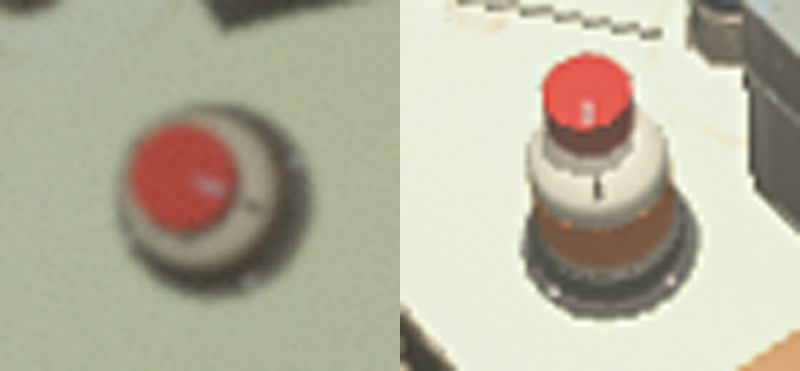

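View pics/wrist0.png

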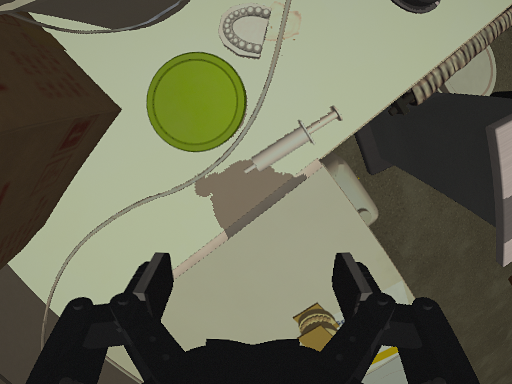

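The white line on the cap points to roughly -107° in world yaw. The cap is near (0.410, 0.234), and the dish near (0.485, -0.231). I'll move above the cap and look with the wrist camera.

>>> {"method": "play_rows", "body": {"xyz": [[0.02,-0.04,0.03],[0.04,-0.08,0.04],[0.06,-0.12,0.04],[0.08,-0.155,0.04],[0.1,-0.19,0.04],[0.115,-0.225,0.04],[0.135,-0.26,0.04],[0.15,-0.295,0.04]], "turn": [0.0,0.02,0.05,0.08,0.1,0.12,0.14,0.14], "gripper": [1,1,1,1,1,1,1,1]}}

```text
time: 0.82
tool_pos: [0.4003, 0.2535, 0.2961]
ee_rot: [0.989, -0.146, -0.0, -0.0]
force: [0.7, -0.4, 0.1]
grip_width: 0.0854
finger_force: 0.0
```

>>> {"method": "play_rows", "body": {"xyz": [[0.008,-0.015,0],[0.008,-0.015,0],[0.008,-0.015,0],[0.008,-0.015,0]], "turn": [0,0,0,0], "gripper": [1,1,1,1]}}

```text
time: 1.15
tool_pos: [0.4077, 0.2407, 0.2959]
ee_rot: [0.989, -0.147, -0.0, 0.0]
force: [0.2, 0.2, -0.8]
grip_width: 0.0854
finger_force: 0.0
```

Run:
```python
from bench import readout, read_camera
from h import *; import pickle
c=read_camera("wrist"); s=read_camera("side"); t=read_camera("top"); pickle.dump((c,s,t),open("c1.pkl","wb"))
o=readout.get_obs(); print({k:np.round(v,4) for k,v in o.items()})
m,ce,st=biggest(redmask(c["frame"])); print(ce,st,onz(c,*ce,.17,True))
cv2.imwrite("pics/w1.png",np.hstack([cv2.resize(c["frame"],(400,300)),cv2.resize(c["frame"][st[1]-15:st[1]+st[3]+40,st[0]-30:st[0]+st[2]+30],(400,300),interpolation=cv2.INTER_CUBIC)]))
print(c["R"],-c["R"].T@c["t"])
```

```text
{'time': np.float64(1.3), 'joint_positions': array([ 9.6230e-01, -2.9010e-01, -1.4330e-01, -1.0000e-04, -1.7184e+00,
        3.1520e-01]), 'joint_velocities': array([-0.0001,  0.0001,  0.0009,  0.0002, -0.0007,  0.0017]), 'tau': array([-2.37100e-01, -1.99952e+01,  3.44150e+01,  6.87460e+00,
       -6.80000e-03, -5.30000e-03]), 'tool_pos': array([0.4075, 0.2412, 0.2959]), 'ee_rot': array([ 9.893e-01, -1.461e-01, -2.000e-04,  3.000e-04]), 'force': array([0.2672, 0.5511, 0.9964]), 'torque': array([ 0.0479, -0.0027, -0.012 ]), 'finger_force': np.float64(0.0), 'grip_width': np.float64(0.0856)}
[259.48669202 189.27870722] [ 232  159   58   61 2630] [0.41318212 0.23323805 0.17      ]
[[-2.91267885e-01 -9.56641454e-01 -3.84303912e-04]
 [-9.03904832e-01  2.75079623e-01  3.27547334e-01]
 [-3.13239644e-01  9.57513935e-02 -9.44834692e-01]] [0.49009177 0.21626497 0.41295624]
```

View pics/w1.png

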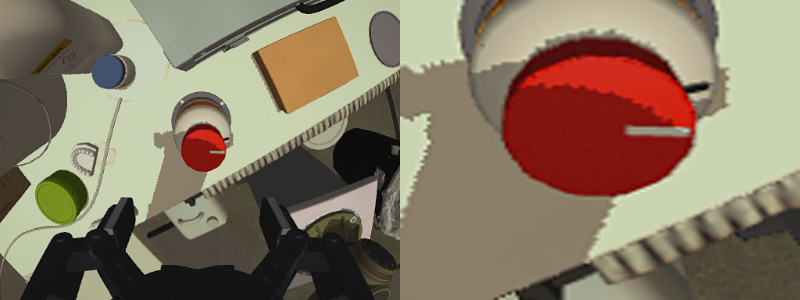

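The wrist view shows the cap at about (259,189) in the full frame. The white line points right, and the facets are faintly visible. I'll project the rim and the line onto z = 0.17.

Run:
```python
from h import *; import pickle
from scipy.optimize import least_squares
c,s,t=pickle.load(open("c1.pkl","rb"))
im=c["frame"]; m,ce,st=biggest(redmask(im))
hull=cv2.convexHull(max(cv2.findContours(m,0,1)[0],key=cv2.contourArea)); M=cv2.fillPoly(np.zeros_like(m),[hull],1)
k=max(cv2.findContours(M,0,1)[0],key=cv2.contourArea)[:,0]
low=k[k[:,1]>ce[1]+3]
P=np.array([onz(c,u,v,.17,True)[:2] for u,v in low])
f=least_squares(lambda q:np.hypot(*(P-q[:2]).T)-q[2],[.413,.233,.0255]); q=f.x
print("circle",q, np.abs(f.fun).max())
h=cv2.cvtColor(im,cv2.COLOR_BGR2HSV)
w=(h[...,1]<110)&(cv2.erode(M,np.ones((3,3)))>0)
v,u=np.nonzero(w); W=np.array([onz(c,a,b,.17,True)[:2] for a,b in zip(u,v)])
W0=W.mean(0); d=np.linalg.svd(W-W0)[2][0]; d*=np.sign(d@(W0-q[:2]))
print(len(W),W0,"line ang",np.degrees(np.arctan2(d[1],d[0])),"centre->line",np.degrees(np.arctan2(*(W0-q[:2])[::-1])), "lateral",np.cross(d,W0-q[:2]),"range",((W-q[:2])@d).min(),((W-q[:2])@d).max())
# black mark on the shoulder; check red centroid in side/top with shift
for n,x in(("side",s),("top",t)):
    mm,cc,ss=biggest(redmask(x["frame"])); print(n,cc,onz(x,*cc,.165)[:2])
# subpixel radial edge by saturation of a*, vs angle relative to line
lab=cv2.cvtColor(im,cv2.COLOR_BGR2LAB)[...,1].astype(np.float32)
th=np.arctan2(d[1],d[0]); R=c["R"];K=c["intrinsics"]
def proj(X):
    p=R@X+c["t"]; a=np.arctan2(np.hypot(p[0],p[1]),p[2]); g=p[:2]/np.hypot(p[0],p[1])*a
    return K[0,0]*g[0]+K[0,2],K[1,1]*g[1]+K[1,2]
rr=np.arange(.018,.032,.0002); out=[]
for a in range(0,360,5):
    aa=th+np.radians(a); dx=np.array([np.cos(aa),np.sin(aa)])
    if dx[0]>0.1: continue
    uv=np.array([proj(np.array([*(q[:2]+r*dx),.17])) for r in rr],np.float32)
    val=cv2.remap(lab,uv[:,:1],uv[:,1:],cv2.INTER_LINEAR)[:,0]
    lo,hi=val[-10:].mean(),val[:10].mean(); i=np.argmax(val<(lo+hi)/2); out.append((a,round(rr[i]*1000,1)))
print(out)
Z=np.exp(-1j*12*np.radians([a for a,_ in out]));r=np.array([b for _,b in out]);print(((r-r.mean())*Z).mean()*2)
```

```text
circle [0.4096164  0.2337668  0.02433557] 0.0006969384334225281
60 [0.40420706 0.21897693] line ang -109.05241443838393 centre->line -110.08979125375367 lateral -0.0002851130016172116 range 0.007698438953271519 0.023398580958301652
side [211.80952381 176.33333333] [0.42377493 0.22239753]
top [210.13333333 242.06666667] [0.38974828 0.23632198]
[(0, np.float64(25.8)), (5, np.float64(25.0)), (10, np.float64(25.6)), (15, np.float64(25.2)), (20, np.float64(25.4)), (195, np.float64(24.6)), (200, np.float64(24.6)), (205, np.float64(24.4)), (210, np.float64(24.2)), (215, np.float64(24.4)), (220, np.float64(25.0)), (225, np.float64(24.6)), (230, np.float64(24.8)), (235, np.float64(24.4)), (240, np.float64(24.4)), (245, np.float64(24.6)), (250, np.float64(24.6)), (255, np.float64(24.8)), (260, np.float64(24.8)), (265, np.float64(24.8)), (270, np.float64(24.6)), (275, np.float64(24.8)), (280, np.float64(25.2)), (285, np.float64(24.6)), (290, np.float64(25.0)), (295, np.float64(24.8)), (300, np.float64(24.6)), (305, np.float64(24.6)), (310, np.float64(25.0)), (315, np.float64(24.8)), (320, np.float64(24.8)), (325, np.float64(24.6)), (330, np.float64(24.6)), (335, np.float64(24.6)), (340, np.float64(25.0)), (345, np.float64(24.6)), (350, np.float64(24.8)), (355, np.float64(25.4))]
(-0.10000000000000019-0.027348170645824666j)<stdin>:15: DeprecationWarning: Arrays of 2-dimensional vectors are deprecated. Use arrays of 3-dimensional vectors instead. (deprecated in NumPy 2.0)
```

The centre is about (0.4105, 0.2335), and the line is at -109.5° with a flat likely on it. I'll align and descend to TCP z of about 0.171. That puts the fingertips above the cap's lower edge, so they will clear the dish later.

>>> {"method": "play_rows", "body": {"xyz": [[0.003,-0.0075,0],[0.003,-0.0075,-0.03],[0.003,-0.0075,-0.06],[0.003,-0.0075,-0.08],[0.003,-0.0075,-0.08],[0.003,-0.0075,-0.08]], "turn": [-0.045,-0.045,-0.045,-0.045,-0.045,-0.045], "gripper": [1,1,1,1,1,1]}}

```text
time: 1.8
tool_pos: [0.4106, 0.2331, 0.216]
ee_rot: [0.986, -0.169, -0.0, 0.001]
force: [-0.1, -0.9, 0.8]
grip_width: 0.0856
finger_force: 0.0
```

Run:
```python
from bench import readout, read_camera
from h import *
o=readout.get_obs(); print({k:np.round(o[k],4) for k in("time","tool_pos","ee_rot","force")})
c=read_camera("wrist")
m,ce,st=biggest(redmask(c["frame"])); print(ce,st)
im=c["frame"]; cv2.imwrite("pics/w2.png",cv2.resize(im[120:384,100:412],(709,600),interpolation=cv2.INTER_CUBIC))
hull=cv2.convexHull(max(cv2.findContours(m,0,1)[0],key=cv2.contourArea)); M=cv2.fillPoly(np.zeros_like(m),[hull],1)
h=cv2.cvtColor(im,cv2.COLOR_BGR2HSV); w=(h[...,1]<110)&(cv2.erode(M,np.ones((5,5)))>0)
v,u=np.nonzero(w); W=np.array([onz(c,a,b,.17,True)[:2] for a,b in zip(u,v)]); W0=W.mean(0); d=np.linalg.svd(W-W0)[2][0]
print(len(W),W0,np.degrees(np.arctan2(d[1],d[0])))
```

```text
{'time': np.float64(1.8), 'tool_pos': array([0.4106, 0.2331, 0.216 ]), 'ee_rot': array([ 9.857e-01, -1.685e-01, -2.000e-04,  1.000e-03]), 'force': array([-0.1307, -0.8557,  0.7847])}
[252.58622743 233.32188926] [ 214  191   79   84 5039]
122 [0.40412586 0.21965801] 72.95000716001782
```

View pics/w2.png

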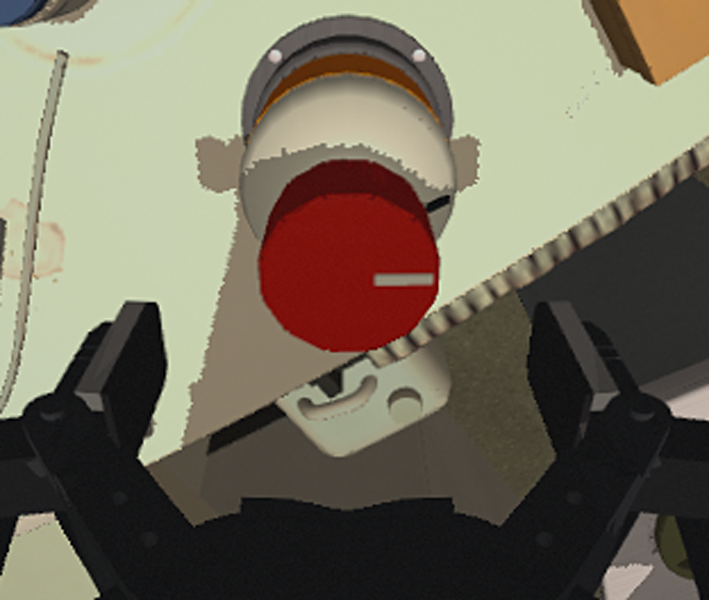

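The wrist view shows the cap between the open fingers, with a straight facet at the end of the line at about (437,280). I'll descend with a +0.025 turn and grip.

>>> {"method": "play_rows", "body": {"xyz": [[-0.0005,0.001,-0.02],[-0.0005,0.001,-0.035],[-0.0005,0.001,-0.045],[-0.0005,0.001,-0.045],[-0.0005,0.001,-0.045],[-0.0005,0.001,-0.045]], "turn": [0.025,0.025,0.025,0.025,0.025,0.025], "gripper": [1,1,1,1,1,1]}}

```text
time: 2.35
tool_pos: [0.411, 0.2343, 0.173]
ee_rot: [0.988, -0.157, 0.001, -0.001]
force: [0.1, 0.4, 0.4]
grip_width: 0.0855
finger_force: 0.0
```

>>> {"method": "play_rows", "body": {"xyz": [[0,0,0],[0,0,0],[0,0,0],[0,0,0],[0,0,0],[0,0,0],[0,0,0],[0,0,0]], "turn": [0,0,0,0,0,0,0,0], "gripper": [-0.1,-0.1,-0.2,-0.2,-0.3,-0.3,-0.3,-0.3], "force": 70}}

```text
time: 3.02
tool_pos: [0.4105, 0.233, 0.1726]
ee_rot: [0.988, -0.157, 0.0, 0.001]
force: [-2.5, -3.7, 6.8]
grip_width: 0.0482
finger_force: 71.6
```

The grip is on flats (48 mm opening). Now I'll push down in small steps, watching fz.

>>> {"method": "play_rows", "body": {"xyz": [[0,0,-0.001],[0,0,-0.001],[0,0,-0.001],[0,0,-0.001]], "turn": [0,0,0,0], "gripper": [-0.3,-0.3,-0.3,-0.3]}}

```text
time: 3.35
tool_pos: [0.4105, 0.233, 0.1723]
ee_rot: [0.988, -0.157, 0.001, 0.001]
force: [-4.8, -4.1, 9.2]
grip_width: 0.0486
finger_force: 72.2
```

>>> {"method": "play_rows", "body": {"xyz": [[0,0,-0.001],[0,0,-0.001],[0,0,-0.001],[0,0,-0.001]], "turn": [0,0,0,0], "gripper": [-0.3,-0.3,-0.3,-0.3]}}

```text
time: 3.68
tool_pos: [0.4106, 0.233, 0.1718]
ee_rot: [0.988, -0.157, 0.001, 0.0]
force: [-7.1, -5.7, 11.2]
grip_width: 0.0484
finger_force: 72.4
```

>>> {"method": "play_rows", "body": {"xyz": [[-0.001,-0.001,-0.001],[-0.001,-0.001,-0.002],[-0.001,-0.001,-0.002],[-0.001,-0.001,-0.002]], "turn": [0,0,0,0], "gripper": [-0.3,-0.3,-0.3,-0.3]}}

```text
time: 4.02
tool_pos: [0.4104, 0.2329, 0.1709]
ee_rot: [0.988, -0.157, 0.002, -0.001]
force: [-3.4, -1.6, 12.3]
grip_width: 0.0485
finger_force: 72.4
```

>>> {"method": "play_rows", "body": {"xyz": [[-0.001,-0.001,-0.001],[-0.001,-0.001,-0.001],[-0.001,-0.001,-0.001],[-0.001,-0.001,-0.001]], "turn": [0,0,0,0], "gripper": [-0.3,-0.3,-0.3,-0.3]}}

```text
time: 4.35
tool_pos: [0.4103, 0.2328, 0.1706]
ee_rot: [0.988, -0.157, 0.003, -0.002]
force: [-0.7, -0.1, 13.1]
grip_width: 0.0484
finger_force: 72.4
```

>>> {"method": "play_rows", "body": {"xyz": [[0,0,-0.001],[0,0,-0.002],[0,0,-0.003],[0,0,-0.003],[0,0,-0.003]], "turn": [0,0,0,0,0], "gripper": [-0.3,-0.3,-0.3,-0.3,-0.3]}}

```text
time: 4.77
tool_pos: [0.4103, 0.2328, 0.1685]
ee_rot: [0.988, -0.156, 0.003, -0.003]
force: [-3.2, -0.3, 17.4]
grip_width: 0.0483
finger_force: 72.9
```

>>> {"method": "play_rows", "body": {"xyz": [[0,0,-0.001],[0,0,-0.001],[0,0,-0.001],[0,0,-0.001]], "turn": [0,0,0,0], "gripper": [-0.3,-0.3,-0.3,-0.3]}}

```text
time: 5.1
tool_pos: [0.4103, 0.2328, 0.1678]
ee_rot: [0.988, -0.156, 0.003, -0.003]
force: [-4.6, -0.5, 19.4]
grip_width: 0.0483
finger_force: 73.1
```

>>> {"method": "play_rows", "body": {"xyz": [[-0.001,0,-0.001],[-0.001,0,-0.001],[-0.001,0,-0.001],[-0.001,0,-0.001]], "turn": [0,0,0,0], "gripper": [-0.3,-0.3,-0.3,-0.3]}}

```text
time: 5.43
tool_pos: [0.4102, 0.2328, 0.1676]
ee_rot: [0.988, -0.157, 0.005, -0.003]
force: [0.2, -0.3, 19.0]
grip_width: 0.0488
finger_force: 73.2
```

>>> {"method": "play_rows", "body": {"xyz": [[0,0,0],[0,0,0],[0,0,0],[0,0,0]], "turn": [0.03,0.06,0.09,0.09], "gripper": [-0.3,-0.3,-0.3,-0.3]}}

```text
time: 5.77
tool_pos: [0.4102, 0.2331, 0.1676]
ee_rot: [0.994, -0.111, 0.005, -0.003]
force: [0.5, 1.0, 18.7]
grip_width: 0.0483
finger_force: 73.1
```

Run:
```python
from bench import readout
import numpy as np
o=readout.get_obs(); print({k:np.round(o[k],4) for k in("tool_pos","ee_rot","force","torque","joint_positions","grip_width")})
```

```text
{'tool_pos': array([0.4102, 0.2331, 0.1676]), 'ee_rot': array([ 0.9938, -0.1112,  0.0046, -0.0033]), 'force': array([ 0.4511,  1.0416, 18.7252]), 'torque': array([-0.0209,  0.178 ,  0.0035]), 'joint_positions': array([ 0.95  , -0.3171, -0.3996,  0.0049, -1.4781,  0.3975]), 'grip_width': np.float64(0.0483)}
```

It turns without resisting torque. I'll push slightly more, to about 21 N, and keep turning.

>>> {"method": "play_rows", "body": {"xyz": [[0,0,-0.001],[0,0,-0.0015],[0,0,-0.0015],[0,0,-0.0015]], "turn": [0,0,0,0], "gripper": [-0.3,-0.3,-0.3,-0.3]}}

```text
time: 6.1
tool_pos: [0.4102, 0.2331, 0.1666]
ee_rot: [0.994, -0.112, 0.005, -0.003]
force: [-2.3, 0.3, 20.8]
grip_width: 0.0482
finger_force: 73.2
```

>>> {"method": "play_rows", "body": {"xyz": [[0,0,0],[0,0,0],[0,0,0],[0,0,0],[0,0,0],[0,0,0]], "turn": [0.03,0.06,0.09,0.12,0.15,0.15], "gripper": [-0.3,-0.3,-0.3,-0.3,-0.3,-0.3]}}

```text
time: 6.6
tool_pos: [0.4103, 0.2333, 0.1667]
ee_rot: [0.999, -0.036, 0.005, -0.003]
force: [-0.9, 0.9, 20.0]
grip_width: 0.048
finger_force: 73.3
```

>>> {"method": "play_rows", "body": {"xyz": [[0,0,-0.0005],[0,0,-0.0005],[0,0,-0.0005],[0,0,-0.0005],[0,0,-0.0005],[0,0,-0.0005],[0,0,-0.0005],[0,0,-0.0005]], "turn": [0.04,0.08,0.12,0.16,0.2,0.24,0.28,0.28], "gripper": [-0.3,-0.3,-0.3,-0.3,-0.3,-0.3,-0.3,-0.3]}}

```text
time: 7.27
tool_pos: [0.4105, 0.2335, 0.1664]
ee_rot: [0.995, 0.104, 0.006, -0.003]
force: [-0.4, 1.5, 21.5]
grip_width: 0.0486
finger_force: 73.3
```

Run:
```python
from bench import readout, read_camera
from h import *
o=readout.get_obs(); print({k:np.round(o[k],4) for k in("tool_pos","ee_rot","force","torque","joint_positions","grip_width")})
c=read_camera("wrist"); cv2.imwrite("pics/w3.png",cv2.resize(c["frame"][150:384,120:392],(697,600),interpolation=cv2.INTER_CUBIC))
```

```text
{'tool_pos': array([0.4105, 0.2335, 0.1664]), 'ee_rot': array([ 0.9946,  0.1038,  0.0059, -0.0028]), 'force': array([-0.4435,  1.5236, 21.5205]), 'torque': array([0.2951, 0.3623, 0.0167]), 'joint_positions': array([ 0.9502, -0.3171, -0.4019,  0.0051, -1.4741,  0.828 ]), 'grip_width': np.float64(0.0486)}
```

View pics/w3.png

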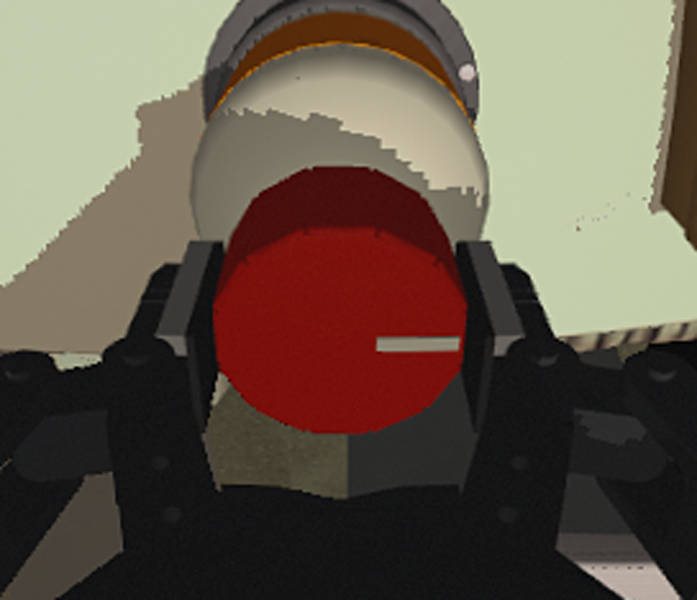

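The white line stays at the right pad (418,344) and the black mark is left behind, so the cap is turning with the gripper: 30° so far. I'll continue to 70° with the push held.

>>> {"method": "play_rows", "body": {"xyz": [[0,0,0],[0,0,0],[0,0,0],[0,0,0],[0,0,0],[0,0,0],[0,0,0],[0,0,0]], "turn": [0.04,0.08,0.12,0.16,0.2,0.24,0.28,0.28], "gripper": [-0.3,-0.3,-0.3,-0.3,-0.3,-0.3,-0.3,-0.3]}}

```text
time: 7.98
tool_pos: [0.4105, 0.2336, 0.1664]
ee_rot: [0.97, 0.242, 0.006, -0.002]
force: [-0.8, 1.3, 21.7]
grip_width: 0.0485
finger_force: 73.3
```

>>> {"method": "play_rows", "body": {"xyz": [[0,0,0],[0,0,0],[0,0,0],[0,0,0],[0,0,0],[0,0,0],[0,0,0],[0,0,0]], "turn": [0.05,0.1,0.15,0.2,0.25,0.3,0.35,0.4], "gripper": [-0.3,-0.3,-0.3,-0.3,-0.3,-0.3,-0.3,-0.3]}}

```text
time: 8.65
tool_pos: [0.4103, 0.2346, 0.1664]
ee_rot: [0.903, 0.43, 0.007, -0.002]
force: [-2.1, 5.4, 21.2]
grip_width: 0.0485
finger_force: 73.3
```

>>> {"method": "play_rows", "body": {"xyz": [[0,0,0],[0,0,0],[0,0,0]], "turn": [0.02,0.02,0.02], "gripper": [-0.3,-0.3,-0.3]}}

```text
time: 8.9
tool_pos: [0.4102, 0.2346, 0.1664]
ee_rot: [0.899, 0.438, 0.007, -0.002]
force: [-2.4, 5.8, 21.4]
grip_width: 0.0484
finger_force: 73.3
```

It's at 70°. I'll ease the lateral load and lift slowly.

>>> {"method": "play_rows", "body": {"xyz": [[-0.001,0.002,0.002],[-0.001,0.002,0.004],[-0.001,0.002,0.006],[-0.001,0.002,0.008],[-0.001,0.002,0.01],[-0.001,0.002,0.012],[-0.001,0.002,0.014],[-0.001,0.002,0.016]], "turn": [0,0,0,0,0,0,0,0], "gripper": [-0.3,-0.3,-0.3,-0.3,-0.3,-0.3,-0.3,-0.3]}}

```text
time: 9.57
tool_pos: [0.4081, 0.2347, 0.1764]
ee_rot: [0.899, 0.437, 0.003, -0.0]
force: [11.2, 2.3, -6.8]
grip_width: 0.0486
finger_force: 72.9
```

>>> {"method": "play_rows", "body": {"xyz": [[0,0,0.003],[0,0,0.006],[0,0,0.009],[0,0,0.012],[0,0,0.012],[0,0,0.012]], "turn": [0,0,0,0,0,0], "gripper": [-0.3,-0.3,-0.3,-0.3,-0.3,-0.3]}}

```text
time: 10.07
tool_pos: [0.4063, 0.2338, 0.1874]
ee_rot: [0.899, 0.437, -0.0, 0.0]
force: [0.6, -0.2, -0.6]
grip_width: 0.0482
finger_force: 73.8
```

The cap is free and held. I'll lift and carry it over to the dish.

>>> {"method": "play_rows", "body": {"xyz": [[0,0,0.02],[0,0,0.05],[0,0,0.08],[0.005,-0.03,0.085],[0.01,-0.065,0.085],[0.015,-0.1,0.085],[0.02,-0.135,0.085],[0.025,-0.17,0.085]], "turn": [0,0,0,-0.05,-0.1,-0.15,-0.2,-0.25], "gripper": [-0.3,-0.3,-0.3,-0.3,-0.3,-0.3,-0.3,-0.3]}}

```text
time: 10.73
tool_pos: [0.4311, 0.0623, 0.2723]
ee_rot: [0.947, 0.321, 0.0, -0.0]
force: [1.3, 0.2, -0.9]
grip_width: 0.0489
finger_force: 73.9
```

>>> {"method": "play_rows", "body": {"xyz": [[0.008,-0.035,0],[0.016,-0.07,0],[0.024,-0.105,0],[0.032,-0.14,0],[0.038,-0.17,0],[0.042,-0.19,0],[0.045,-0.2,0],[0.045,-0.2,0]], "turn": [-0.05,-0.1,-0.15,-0.2,-0.25,-0.3,-0.3,-0.3], "gripper": [-0.3,-0.3,-0.3,-0.3,-0.3,-0.3,-0.3,-0.3]}}

```text
time: 11.4
tool_pos: [0.4763, -0.1377, 0.2716]
ee_rot: [0.984, 0.176, -0.001, 0.0]
force: [-0.4, -0.1, -1.3]
grip_width: 0.0485
finger_force: 73.9
```

Run:
```python
from bench import readout, read_camera
from h import *
o=readout.get_obs(); print({k:np.round(o[k],4) for k in("time","tool_pos","ee_rot","force","joint_positions","grip_width")})
c=read_camera("wrist"); im=c["frame"]; cv2.imwrite("pics/w4.png",im)
```

```text
{'time': np.float64(11.4), 'tool_pos': array([ 0.4763, -0.1377,  0.2716]), 'ee_rot': array([ 9.844e-01,  1.758e-01, -8.000e-04,  0.000e+00]), 'force': array([-0.4117, -0.1372, -1.3249]), 'joint_positions': array([ 1.2610e-01, -2.3560e-01, -1.4360e-01,  2.0000e-04, -1.6643e+00,
        1.7982e+00]), 'grip_width': np.float64(0.0485)}
```

View pics/w4.png

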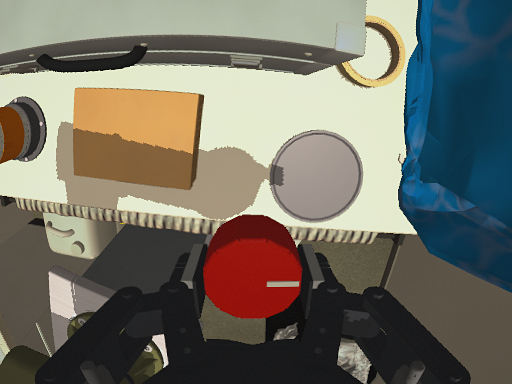

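The cap is held upright in the gripper. The dish is at about (316,176), spanning 270–362 by 130–222. I'll cast the dish centre.

Run:
```python
from bench import readout, read_camera
from h import *
c=read_camera("wrist"); im=c["frame"].astype(int); p=(320,185)
m=(np.abs(cv2.medianBlur(c["frame"],5).astype(int)-im[p[1],p[0]]).max(2)<28).astype(np.uint8)
m,ce,s=biggest(cv2.morphologyEx(m,cv2.MORPH_OPEN,np.ones((5,5),np.uint8)),p)
k=cv2.convexHull(max(cv2.findContours(m,0,1)[0],key=cv2.contourArea))[:,0]
P=np.array([onz(c,u,v,.006,True)[:2] for u,v in k]).astype(np.float32)
print(ce,s,"circle",cv2.minEnclosingCircle(P))
u=403;print("bag edge on table",onz(c,403,180,0,True), onz(c,403,180,.1,True))
s=read_camera("side"); t=read_camera("top")
cv2.imwrite("pics/s4.png",np.hstack([cv2.resize(s["frame"][120:384,160:512],(460,345)),cv2.resize(t["frame"][150:270,310:420],(316,345))]))
```

```text
[316.66655184 174.20909404] [ 275  130   84   93 5806] circle ((0.4869474768638611, -0.22708237171173096), 0.06571952253580093)
bag edge on table [ 5.31247703e-01 -3.55736530e-01 -5.55111512e-17] [ 0.53790694 -0.29172666  0.1       ]
```

View pics/s4.png

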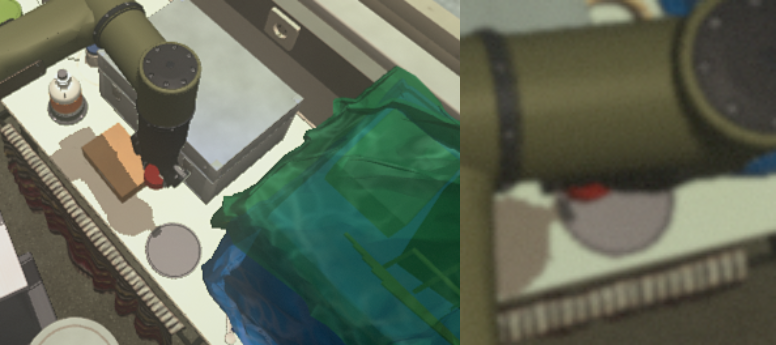

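The dish centre is about (0.486, -0.229), radius 65.7 mm, which matches its given size. I'll place the cap at about (0.480, -0.212), inside the floor and away from the blue bag.

>>> {"method": "play_rows", "body": {"xyz": [[0.002,-0.037,0],[0.004,-0.074,0],[0.004,-0.074,-0.02],[0.004,-0.074,-0.055],[0.004,-0.074,-0.09],[0.004,-0.074,-0.12],[0.004,-0.074,-0.15],[0.004,-0.074,-0.15]], "turn": [0,0,0,0,0,0,0,0], "gripper": [-0.3,-0.3,-0.3,-0.3,-0.3,-0.3,-0.3,-0.3]}}

```text
time: 12.27
tool_pos: [0.4773, -0.208, 0.1155]
ee_rot: [0.984, 0.177, -0.005, -0.002]
force: [-1.2, 1.3, -2.3]
grip_width: 0.0483
finger_force: 73.9
```

>>> {"method": "play_rows", "body": {"xyz": [[0,0,-0.02],[0,0,-0.04],[0,0,-0.055],[0,0,-0.065],[0,0,-0.07],[0,0,-0.07],[0,0,-0.07],[0,0,-0.07]], "turn": [0,0,0,0,0,0,0,0], "gripper": [-0.3,-0.3,-0.3,-0.3,-0.3,-0.3,-0.3,-0.3]}}

```text
time: 12.93
tool_pos: [0.4813, -0.2102, 0.0538]
ee_rot: [0.984, 0.177, 0.001, 0.001]
force: [-0.4, 0.4, -1.1]
grip_width: 0.0481
finger_force: 73.9
```

Run:
```python
from bench import readout, read_camera
from h import *
o=readout.get_obs(); print({k:np.round(o[k],4) for k in("time","tool_pos","ee_rot","force")})
c=read_camera("wrist"); cv2.imwrite("pics/w5.png",c["frame"])
```

```text
{'time': np.float64(12.9333), 'tool_pos': array([ 0.4813, -0.2102,  0.0538]), 'ee_rot': array([9.842e-01, 1.769e-01, 1.000e-03, 5.000e-04]), 'force': array([-0.3931,  0.3843, -1.0857])}
```

View pics/w5.png

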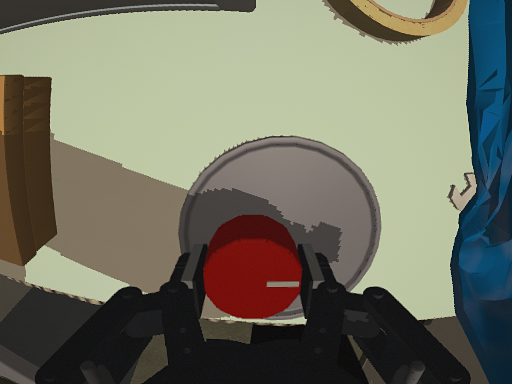

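The cap hangs over the dish floor, at about (252,270) against the dish at (280,230). I'll nudge it towards the centre and lower it, watching fz.

>>> {"method": "play_rows", "body": {"xyz": [[0.003,-0.006,-0.003],[0.003,-0.006,-0.007],[0.003,-0.006,-0.01],[0.003,-0.006,-0.012],[0.003,-0.006,-0.012],[0.003,-0.006,-0.012]], "turn": [0,0,0,0,0,0], "gripper": [-0.3,-0.3,-0.3,-0.3,-0.3,-0.3]}}

```text
time: 13.48
tool_pos: [0.4832, -0.2162, 0.04]
ee_rot: [0.984, 0.177, -0.0, -0.0]
force: [-0.7, -0.7, -0.8]
grip_width: 0.0481
finger_force: 73.9
```

>>> {"method": "play_rows", "body": {"xyz": [[0,0,-0.001],[0,0,-0.002],[0,0,-0.003],[0,0,-0.003]], "turn": [0,0,0,0], "gripper": [-0.3,-0.3,-0.3,-0.3]}}

```text
time: 13.82
tool_pos: [0.4833, -0.2161, 0.0371]
ee_rot: [0.984, 0.177, -0.0, -0.0]
force: [0.2, -0.3, -1.1]
grip_width: 0.0483
finger_force: 73.9
```

>>> {"method": "play_rows", "body": {"xyz": [[0,0,-0.001],[0,0,-0.002],[0,0,-0.002],[0,0,-0.002]], "turn": [0,0,0,0], "gripper": [-0.3,-0.3,-0.3,-0.3]}}

```text
time: 14.15
tool_pos: [0.4837, -0.2162, 0.0368]
ee_rot: [0.984, 0.177, 0.0, 0.0]
force: [-4.4, 3.2, 7.8]
grip_width: 0.0481
finger_force: 74.7
```

Contact is at the expected height. I'll relieve most of the press and open part-way.

>>> {"method": "play_rows", "body": {"xyz": [[0,0,0.001],[0,0,0.001],[0,0,0.001]], "turn": [0,0,0], "gripper": [-0.3,-0.3,-0.3], "force": 25}}

```text
time: 14.4
tool_pos: [0.4837, -0.2162, 0.0369]
ee_rot: [0.984, 0.177, 0.0, 0.0]
force: [-1.2, 2.0, 4.5]
grip_width: 0.0483
finger_force: 74.5
```

>>> {"method": "play_rows", "body": {"xyz": [[0,0,0],[0,0,0],[0,0,0],[0,0,0],[0,0,0],[0,0,0]], "turn": [0,0,0,0,0,0], "gripper": [0.2,0.3,0.5,0.5,0.5,0.5]}}

```text
time: 14.9
tool_pos: [0.4834, -0.2161, 0.0361]
ee_rot: [0.984, 0.177, -0.0, -0.0]
force: [-0.2, -0.4, -0.5]
grip_width: 0.064
finger_force: 0.0
```

Released; retreat straight up and check.

>>> {"method": "play_rows", "body": {"xyz": [[0,0,0.005],[0,0,0.015],[0,0,0.03],[0,0,0.06],[0,0,0.09],[0,0,0.12],[0,0,0.15],[0,0,0.15]], "turn": [0,0,0,0,0,0,0,0], "gripper": [0.5,0.5,0.5,0.5,0.5,0.5,0.5,0.5]}}

```text
time: 15.57
tool_pos: [0.4857, -0.2174, 0.1951]
ee_rot: [0.984, 0.177, 0.005, 0.003]
force: [1.2, -0.7, 2.2]
grip_width: 0.0639
finger_force: 0.0
```

>>> {"method": "play_rows", "body": {"xyz": [[0,0,0.03],[0,0,0.05],[0,0,0.05],[0,0,0.05],[0,0,0.05],[0,0,0.05]], "turn": [0,0,0,0,0,0], "gripper": [0.5,0.5,0.5,0.5,0.5,0.5]}}

```text
time: 16.07
tool_pos: [0.483, -0.216, 0.2353]
ee_rot: [0.984, 0.177, -0.001, -0.0]
force: [0.6, 0.2, 0.1]
grip_width: 0.0637
finger_force: 0.0
```

Run:
```python
from bench import readout, read_camera
from h import *
o=readout.get_obs(); print({k:np.round(o[k],4) for k in("time","tool_pos","force","grip_width")})
c=read_camera("wrist"); m,ce,s=biggest(redmask(c["frame"])); print(s,onz(c,*ce,.03,True))
s=read_camera("side"); cv2.imwrite("pics/w6.png",np.hstack([cv2.resize(c["frame"],(400,300)),cv2.resize(s["frame"],(400,300))]))
```

```text
{'time': np.float64(16.0667), 'tool_pos': array([ 0.483 , -0.216 ,  0.2353]), 'force': array([0.58  , 0.1739, 0.0985]), 'grip_width': np.float64(0.0637)}
[ 231  149   45   47 1603] [ 0.4843454  -0.21540066  0.03      ]
```

View pics/w6.png

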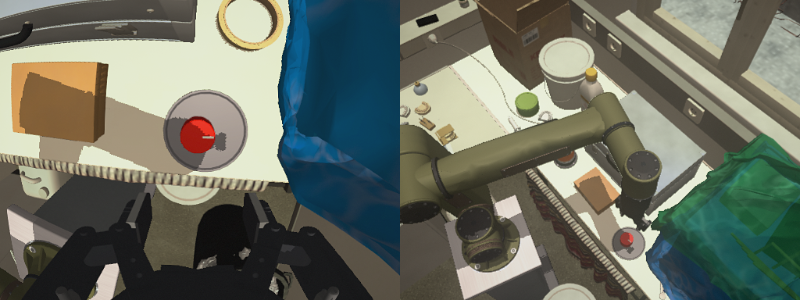

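The cap stands upright in the dish at (198,134) with its line on top. The carton and tape are in place, and the robot is clear.

```bash
python3 -c "
from bench import bot
print(bot.close_job())"
```

```text
the job is handed in; nothing more can be done
None
```

The bottle is open and its cap stands upright inside the grey dish; I pushed it down with about 19–22 N while turning it 70° anticlockwise, and handed the job in at about 16 s with no sign in the last pictures that anything else had moved.

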